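Park the shaver and latch the steriliser lid

ROBOT

A 6-joint arm with a two-finger parallel gripper is mounted at the origin on the work surface. World frame = base frame: x ahead of the robot, y to its left, z up, the work surface at z = 0. Lengths are in m, angles in rad, forces in N, time in s.
With the tool pointing down it reaches from about 0.3 to 0.875 m from the base axis. Payload 6.4 kg.
Tool frame: the origin (TCP) lies at the very end of the fingers, on their centre line; the grasp point (between the pads) lies 19 mm behind it; z points along the fingers, y is the line along which they close (so a half turn about z gives the same grasp; the last joint's range is limited). The gripper opens to 88 mm and grips with 3 to 60 N. Pads are 18 mm wide; open, the fingers measure 123 mm over their backs; the gripper's body (75 mm by 187 mm) begins 45 mm behind the grasp point.
Start: joints at [1.104, 0.181, 1.607, -0, 1.354, -0.206], TCP at [0.148, 0.556, 0.239] pointing down, gripper open.
Joint ranges: [-2.99, 2.99], [-0.89, 2.07], [0.3, 2.58], [-1.14, 4.28], [0, 2.63], [-3.12, 3.12]. Speed limits (rad/s): [2.57, 2.57, 3.01, 3.14, 3.14, 3.14].

INTERFACE

Orientations are given as a unit quaternion [w, x, y, z].
In Python, from station import manip, camera, order gives the robot as it stands. The module is installed in compiled form; this text tells all that it offers.
- The arm moves only by the tool play_rows, never from a script. Its argument "increments" is a list that holds one entry, the list of rows, each a list of 5 numbers: the finger opening in m, from 0 to 0.0881, then the shift along the tool's x, y, z in m, then the turn about the tool's z in degrees. A call has 1 to 8 rows; each row is the pose to reach, as a shift and turn from the pose commanded when the call began, along the tool's axes at that moment; what a row does not reach only later rows make up. A row lasts 1/12 s, in which the tool goes at most 41.7 mm and 7.16 degrees, less where a joint would pass 70% of its speed; a pose out of reach is approached as far as the arm can. A call with a gripper value outside its range is refused whole. The fingers move at their own pace and stop on an object; the grip force is fixed at half the most. Time passes only in rows, so rows that repeat a pose let the fingers close. It gives the time, the measured TCP pose, the force, the opening and the grip force at its end, in the units of the state.
- manip.sense(): the state, without advancing time (a new reading comes with each control period).
- camera(name): name is "scene" or "top" or "wrist"; returns a dict with "frame" (420x560x3 uint8, blue, green, red), "range_z" (420x560 float32, m along the optical axis (not along the pixel's ray), 0 where there is no reading), "K" (3x3 intrinsics, pixels), "rvec" (rotation vector, rad) and "tvec" (3), from world to camera coordinates, as OpenCV has them; the wrist camera has in their place "hand_eye" (4x4, takes a point from camera to tool coordinates, whose origin is the TCP and whose axes are the flange's). Camera axes: x right, y down, z forward; pixel columns grow to the right and rows downward; lengths in m; the calibration is good to about 2 mm. A picture is of the moment at which its call begins: read the wrist's pose just before it.
- order.sign_off(): hands the job in; it is judged then, once.
The state is a dict: "time_s": time; "joint_positions": joint angles; "qvel": joint speeds; "tau": joint torques, N m; "tcp_pos": TCP position; "tool_rot": TCP orientation; "contact_force": force on the tool from outside, world axes, zero at the start; "wrist_torque": the same for the moment, N m; "finger_gap": finger opening in m; "finger_force": force on a finger pad.
Only numpy, scipy, OpenCV 4.12 (cv2) and the standard library are available. Lean on these libraries where they do the work, as an engineer would, in place of code of your own. Each camera call takes 0.05 s, during which the arm holds its last target. There are 200 camera calls.

TASK

Push the shaver's carrier along its rail all the way into the steriliser until it clicks home, with the shaver still lying in its tray. Then swing the raised lid down and press its front edge, firmly but without forcing it, until it snaps fully shut past its catch. Leave the other toiletries on the counter where they are.

Things in the scene. Friction and masses are not known exactly. Their poses are not given: they have to be found in the camera images.
- station: White shaver steriliser fixed to the counter. Origin: on the counter under the chamber's centre. x: from front wall to hinge wall; y: the way the carrier slides in. Foot 130 mm (x) by 350 (y -245 to +105), 12 thick. Chamber 130 (x) by 200 (y -100 to +100), walls 6 thick and 85 high, open at its -y end, where two low rails run out. A block 55 by 80, 50 high, stands behind the hinge wall.
- carrier (a joint): Slide of the carrier along the station's +y, in m. 0 = drawn right out, 0.12 = home at its end stop in the chamber; friction about 1.5 N. A sprung detent (about 7 N) lies between 0.107 and 0.114: short of that the carrier is pushed back, past it the carrier is drawn home.
- carrier_handle (a point): Middle of the top edge of the outer (-y) face of the carrier's steel push plate, 75 mm above the counter. The plate is upright, 64 mm wide (station x), 10 thick, from 27 to 75 mm above the counter. Push it along station +y. The carrier's white end panel (110 wide, top 82 mm above the counter), which closes the mouth when home, stands 41 mm beyond the plate.
- carrier_floor (a point): Centre of the tray floor of the carrier, 32 mm above the counter; the grey tray is 92 mm (x) by 176 mm (y), its rims 12 mm high. Axes as the station.
- lid (a joint): Hinge of the lid, in rad. 0 = fully shut, grows as it opens, 1.4 = as far as it goes. The hinge is stiff: the lid stays where it is left. At about 0.10 rad (front edge some 13 mm up) its tongue rests on a sprung catch; some 6 to 12 N pressed down on the front edge snap it past.
- lid_hinge (a point): On the hinge line (station y), at the lid's middle, 85.5 mm above the counter, station x = 66 mm. Turns with the lid: x runs from front edge to hinge, z is the lid's outward normal. The lid is a grey plate 136 mm from hinge to front edge, 200 wide (y), lying from 0 to 8 mm along z, with a dark window; at its front edge a tongue 50 wide hangs 24 mm below its underside.
- lid_front (a point): Middle of the lid's front edge on its upper (outer) face; 136 mm from the hinge line. 93 mm above the counter when shut.
- shaver: Black electric shaver with a steel head, loose in the carrier's tray, 145 mm long (its y), 50 mm wide, 36 mm high. Origin: middle of its underside, z up. It rides along with the carrier.
- cream_jar: Round cream jar, 60 mm wide, 45 mm high, near the outer end of the rail; origin under its centre. Bystander.
- hairbrush: Black paddle hairbrush about 195 mm long, 62 wide, 24 high, lying in front of the steriliser; origin under its middle, its length along its x. Bystander.
- soap_box: White soap box 90 by 60 by 32 mm, in front of the rail; origin under its centre. Bystander.
- spray_can: Metal spray can, 52 mm wide, 160 mm high, on the right; origin under its centre. Bystander.
- lotion: White lotion bottle, 60 mm wide, 170 mm high, on the right; origin under its centre. Bystander.
- tumbler: Glass tumbler, 72 mm wide, 100 mm high, behind the steriliser; origin under its centre. Bystander.
- mug: White mug, 76 mm wide, 90 mm high, on the left; origin under its centre. Bystander.
Not all that is in view belongs to the job. What is shaped like the shaver but orange is not meant.

How it is judged:
By the outcome, as a careful person would: the job done as asked, in the order asked, and still so for the second after the job is handed in, with the robot touching nothing.
It also fails if it takes over 54 s, if anything falls off the work surface, if the arm or the gripper's body presses on something with over 40 N, if the wrist force passes 120 N, or if a joint passes its speed limit or range.

## Working session

There is one attempt and no reset: what is moved stays moved. The work goes in short steps, Python scripts to look and compute and a tool call to move; the robot and the scene stay as the last step left them, time stands still between calls to the robot, and variables do not carry over. Pictures are saved under pics/ and viewed, at most 10 in all, crops included, and the job is handed in when it is done.

Besides the shell and the picture viewer there is one more tool, called after ">>>" as a command line: name --argument value ..., lists and objects as JSON in quotes. play_rows: Moves the arm, as the interface text tells. Its arguments: {"type":"object","properties":{"increments":{"type":"array","items":{"type":"array","items":{"type":"array","items":{"type":"number"}}}}},"required":["increments"]}

```bash
mkdir -p pics
cat > h.py <<'E'
import numpy as np, cv2, pickle
from station import manip, camera, order
from scipy.spatial.transform import Rotation as R
def pts(c):
    h,w=c['range_z'].shape; u,v=np.meshgrid(np.arange(w),np.arange(h)); K=c['K']; z=c['range_z']
    P=np.stack([(u-K[0,2])/K[0,0]*z,(v-K[1,2])/K[1,1]*z,z],-1)
    Rm=cv2.Rodrigues(np.array(c['rvec'],float))[0]
    return (P-np.array(c['tvec']).ravel())@Rm
E
python3 - <<'E'
from h import *
for n in ('scene','top'):
    c=camera(n); cv2.imwrite(f'pics/{n}1.png',c['frame']); pickle.dump(c,open(n+'.pkl','wb'))
s=manip.sense(); print({k:np.round(v,3).tolist() for k,v in s.items()})
E
```

```text
{'time_s': 0.1, 'joint_positions': [1.104, 0.181, 1.608, 0.0, 1.354, -0.206], 'qvel': [0.001, -0.001, -0.002, 0.002, -0.001, 0.001], 'tau': [0.001, -43.483, -34.269, 0.07, 0.034, -0.0], 'tcp_pos': [0.148, 0.555, 0.238], 'tool_rot': [-0.0, 0.13, 0.992, -0.001], 'contact_force': [-0.052, -0.345, -1.04], 'wrist_torque': [0.021, -0.046, 0.004], 'finger_force': 0.0, 'finger_gap': 0.088}
```

View pics/scene1.png

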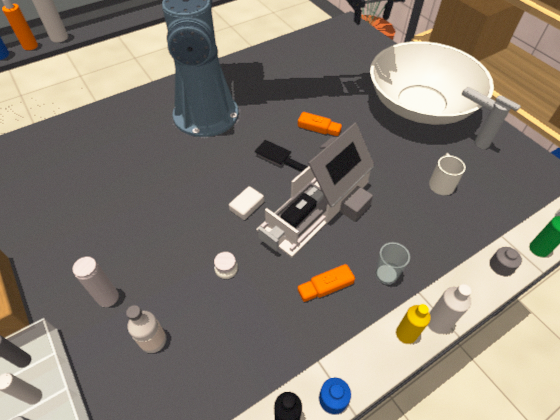

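View pics/top1.png

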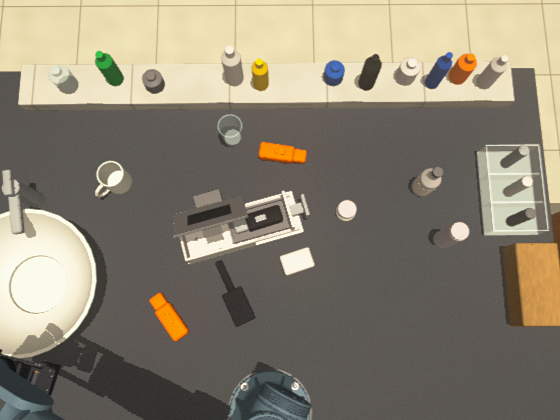

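The scene view shows the station at about (320,200), with its lid raised. The top view shows the station from (180,240) to (300,215), the steel push plate at (304,206) and the jar at (346,210), beyond the plate. The front faces the robot.

Run:
```python
from h import *
c=pickle.load(open('top.pkl','rb')); P=pts(c); print(P[206,304],P[225,262],P[210,346],P[198,208],P[204,240],P[240,290])
z=P[...,2]; f=c['frame']
roi=np.zeros(z.shape,bool); roi[185:270,170:315]=1
m=roi&(z>.006)&(z<.02); X=P[m][:,:2].astype(np.float32)
# largest component in the image
n,l,st,_=cv2.connectedComponentsWithStats((roi&(z>.006)).astype(np.uint8)); k=1+np.argmax(st[1:,4]); print(st[1:].tolist())
Y=P[(l==k)&(z<.02)][:,:2].astype(np.float32); r=cv2.minAreaRect(Y); print('foot',r,cv2.boxPoints(r))
x=P[195:222,290:314]; 
q=x[(x[...,2]>.066)&(x[...,2]<.08)]; print('plate',len(q),q.mean(0),q.min(0),q.max(0)); print(cv2.minAreaRect(q[:,:2].astype(np.float32)))
q=P[roi&(z>.078)&(z<.092)]; print('walltops',len(q),cv2.boxPoints(cv2.minAreaRect(q[:,:2].astype(np.float32))))
q=P[roi&(z>.1)]; print('lid',len(q),q.min(0),q.max(0),cv2.minAreaRect(q[:,:2].astype(np.float32)))
cv2.imwrite('pics/crop1.png',cv2.resize(f[180:275,165:365],None,fx=4,fy=4,interpolation=cv2.INTER_CUBIC))
```

```text
[ 0.56679803 -0.10366532  0.07991981] [0.51666867 0.01643426 0.06045987] [ 0.56127775 -0.22753488  0.04517663] [ 0.25673885 -0.02729295  1.50134611] [0.56202206 0.07394772 0.13523619] [ 0.48214783 -0.0645451  -0.00373468]
[[189, 185, 1, 1, 1], [218, 185, 1, 1, 1], [233, 185, 1, 1, 1], [268, 185, 1, 1, 1], [274, 185, 1, 1, 1], [185, 186, 1, 1, 1], [197, 186, 1, 1, 1], [216, 187, 1, 1, 1], [227, 187, 1, 1, 1], [230, 187, 2, 2, 2], [287, 186, 1, 1, 1], [293, 187, 1, 1, 1], [298, 187, 2, 2, 3], [170, 189, 1, 1, 1], [186, 188, 1, 1, 1], [173, 189, 137, 75, 6461], [238, 189, 1, 1, 1], [252, 188, 1, 1, 1], [271, 188, 1, 1, 1], [273, 188, 1, 2, 2], [285, 188, 1, 1, 1], [287, 188, 2, 2, 2], [308, 189, 1, 1, 1], [170, 191, 1, 1, 1], [202, 190, 2, 2, 2], [225, 191, 1, 1, 1], [253, 190, 1, 1, 1], [279, 191, 1, 1, 1], [300, 191, 1, 1, 1], [302, 191, 1, 1, 1], [312, 190, 1, 1, 1], [192, 193, 1, 1, 1], [194, 192, 1, 1, 1], [226, 193, 1, 1, 1], [244, 193, 1, 1, 1], [257, 193, 1, 2, 2], [275, 193, 1, 1, 1], [277, 192, 1, 1, 1], [234, 194, 1, 1, 1], [236, 194, 1, 1, 1], [247, 194, 1, 1, 1], [251, 195,
[... 2265 characters left out ...]
016876, 0.4048303961753845), 14.197439193725586) [[ 0.40734616  0.25588557]
 [ 0.50663656 -0.13657981]
 [ 0.6847327  -0.09152305]
 [ 0.58544225  0.30094233]]
plate 82 [ 0.56964789 -0.1030603   0.07428245] [ 0.53020679 -0.11787911  0.06660016] [ 0.6010637  -0.06347321  0.07991981]
((0.5656151175498962, -0.08331838250160217), (0.06006571650505066, 0.05621390417218208), 16.20374870300293)
walltops 375 [[ 0.41325837  0.22959861]
 [ 0.5097502  -0.12550816]
 [ 0.64496595 -0.08876652]
 [ 0.54847413  0.26634026]]
lid 1832 [ 0.25673885 -0.02729295  0.10008772] [0.59264518 0.26146527 1.50134611] ((0.39860090613365173, 0.11855846643447876), (0.35452356934547424, 0.19975724816322327), 16.39519500732422)
```

View pics/crop1.png

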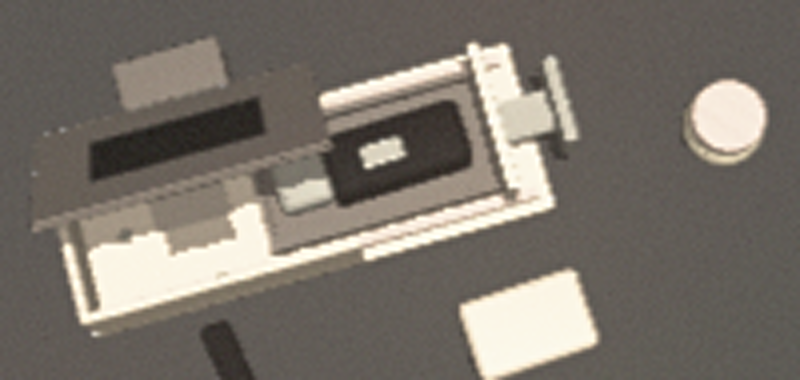

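The crop shows these positions in crop pixels:
- Outer edge of the plate: (553,57) to (577,138).
- Outer end of the foot: (553,205).
- Front wall top: (90,322) to (362,248).
- Lid's raised front edge: (35,230) to (332,148).

I'll cast these onto their known heights.

```bash
cat >> h.py <<'E'
def ray(c,u,v,z):
    K=c['K']; Rm=cv2.Rodrigues(np.array(c['rvec'],float))[0]; o=-Rm.T@np.array(c['tvec']).ravel()
    d=Rm.T@np.linalg.inv(K)@[u,v,1]; return o+d*(z-o[2])/d[2]
E
python3 - <<'E'
from h import *
c=pickle.load(open('top.pkl','rb'))
def r(a,b,z): return ray(c,165+(a+.5)/4-.5,180+(b+.5)/4-.5,z)
def seg(n,a,b,z):
    p,q=r(*a,z),r(*b,z); d=q-p; print(n,p.round(3),q.round(3),'mid',((p+q)/2).round(3),'len',np.linalg.norm(d).round(3),'ang',np.degrees(np.arctan2(d[1],d[0])).round(1))
seg('plate',(577,138),(553,57),.075)
seg('panel',(520,198),(470,45),.082)
seg('front',(362,248),(90,322),.085)
seg('lid',(332,148),(35,230),.22)
seg('footend',(553,205),(510,45),.012)
P=pts(c); z=P[...,2]; m=np.zeros(z.shape,np.uint8)
# robust lid slope & direction: fit plane on lid points
q=P[195:237,172:250].reshape(-1,3); q=q[(q[:,2]>.11)&(q[:,2]<.25)]
for _ in range(3):
    cen=q.mean(0); n=np.linalg.svd(q-cen)[2][2]; d=np.abs((q-cen)@n); q=q[d<max(.006,np.median(d)*2)]
n*=np.sign(n[0]); print('lid plane',len(q),cen.round(3),n.round(3),'tilt',np.arctan2(np.hypot(*n[:2]),n[2]),'az',np.degrees(np.arctan2(n[1],n[0])),'top',q[:,2].max())
E
```

```text
plate [ 0.544 -0.117  0.075] [ 0.603 -0.101  0.075] mid [ 0.574 -0.109  0.075] len 0.061 ang 15.0
panel [ 0.5   -0.076  0.082] [ 0.611 -0.042  0.082] mid [ 0.556 -0.059  0.082] len 0.116 ang 17.0
front [0.465 0.035 0.085] [0.416 0.223 0.085] mid [0.44  0.129 0.085] len 0.195 ang 104.8
lid [0.51  0.048 0.22 ] [0.459 0.235 0.22 ] mid [0.485 0.142 0.22 ] len 0.194 ang 105.2
footend [ 0.507 -0.103  0.012] [ 0.628 -0.073  0.012] mid [ 0.567 -0.088  0.012] len 0.125 ang 13.8
lid plane 1429 [0.521 0.155 0.16 ] [0.751 0.205 0.627] tilt 0.8928488073323271 az 15.283804014643641 top 0.20229796652673557
```

```bash
cat >> h.py <<'E'
A=np.radians(15.1); O=np.array([.503,.146,0]); SX=np.array([np.cos(A),np.sin(A),0]); SY=np.array([-np.sin(A),np.cos(A),0])
def go(*T):
    s=manip.sense(); q=s['tool_rot']; Rt=R.from_quat([q[1],q[2],q[3],q[0]]).as_matrix(); p=np.array(s['tcp_pos']); d=p-O
    ty=np.degrees(np.arctan2(Rt[1,1],Rt[0,1])); print('t',s['time_s'],'st xyz',np.round([d@SX,d@SY,p[2]],4),'F',np.round(s['contact_force'],1),'turn',round((ty-np.degrees(A)+90)%180-90,2),'gap',s['finger_gap'])
    for t in T: print(t,'->',(Rt.T@(O+SX*t[0]+SY*t[1]+[0,0,t[2]]-p)).round(4))
E
python3 -c "
from h import *
go((.002,-.295,.238))"
```

```text
t 0.1 st xyz [-0.2362  0.4875  0.2379] F [-0.1 -0.3 -1. ] turn 59.96 gap 0.08832394852513527
(0.002, -0.295, 0.238) -> [-0.5979 -0.5582  0.0006]
```

>>> play_rows --increments '[[[0, -0.2, -0.186, 0, 40], [0, -0.2, -0.186, 0, 40], [0, -0.2, -0.186, 0, 40], [0, -0.2, -0.186, 0, 40], [0, -0.2, -0.186, 0, 40], [0, -0.2, -0.186, 0, 40], [0, -0.2, -0.186, 0, 40], [0, -0.2, -0.186, 0, 40]]]'

```text
time_s: 0.77
tcp_pos: [0.2953, 0.3211, 0.2385]
tool_rot: [0.001, 0.463, 0.886, -0.0]
contact_force: [-0.3, 0.4, 0.0]
finger_gap: 0.0371
finger_force: 0.0
```

```bash
python3 -c "
from h import *
go((.002,-.295,.238))"
```

```text
t 0.7667 st xyz [-0.1549  0.2232  0.2385] F [-0.3  0.4  0. ] turn 19.69 gap 0.0370649858583409
(0.002, -0.295, 0.238) -> [-0.5407 -0.0269  0.0013]
```

>>> play_rows --increments '[[[0, -0.3, -0.015, 0, 19.7], [0, -0.3, -0.015, 0, 19.7], [0, -0.3, -0.015, 0, 19.7], [0, -0.3, -0.015, 0, 19.7], [0, -0.3, -0.015, 0, 19.7], [0, -0.3, -0.015, 0, 19.7], [0, -0.3, -0.015, 0, 19.7], [0, -0.3, -0.015, 0, 19.7]]]'

```text
time_s: 1.43
tcp_pos: [0.4561, 0.0661, 0.2388]
tool_rot: [0.001, 0.608, 0.794, -0.0]
contact_force: [0.3, -0.2, -0.4]
finger_gap: 0.0005
finger_force: 0.0
```

```bash
python3 -c "
from h import *
go((.002,-.295,.1))"
```

```text
t 1.4333 st xyz [-0.0661 -0.065   0.2388] F [ 0.3 -0.2 -0.4] turn 0.04 gap 0.000512989726859436
(0.002, -0.295, 0.1) -> [-0.2298  0.0679  0.1392]
```

Now tool x = station −y, tool y = station +x. I'll move over, then look before lowering.

>>> play_rows --increments '[[[0, -0.23, 0.068, 0, 0], [0, -0.23, 0.068, 0, 0], [0, -0.23, 0.068, 0, 0], [0, -0.23, 0.068, 0, 0], [0, -0.23, 0.068, 0, 0], [0, -0.23, 0.068, 0, 0], [0, -0.23, 0.068, 0.04, 0], [0, -0.23, 0.068, 0.08, 0]]]'

```text
time_s: 2.1
tcp_pos: [0.583, -0.1354, 0.1599]
tool_rot: [0.003, 0.607, 0.795, 0.001]
contact_force: [1.1, 0.2, -1.5]
finger_gap: 0.0004
finger_force: 0.0
```

```bash
python3 -c "
from h import *
go((.002,-.295,.045))
c=camera('wrist'); print(np.round(c['hand_eye'],3).tolist()); cv2.imwrite('pics/w1.png',c['frame'])
s=manip.sense();q=s['tool_rot']; Rt=R.from_quat([q[1],q[2],q[3],q[0]]).as_matrix()
z=c['range_z'];h,w=z.shape;u,v=np.meshgrid(np.arange(w),np.arange(h));K=c['K']
P=np.stack([(u-K[0,2])/K[0,0]*z,(v-K[1,2])/K[1,1]*z,z],-1).reshape(-1,3)[z.ravel()>0.02]
H=np.array(c['hand_eye']);W=(P@H[:3,:3].T+H[:3,3])@Rt.T+s['tcp_pos']-O
S=np.c_[W@SX,W@SY,W[:,2]]
m=(S[:,2]>.06)&(S[:,2]<.079)&(abs(S[:,0])<.05)&(S[:,1]>-.29)&(S[:,1]<-.24);print('plate',m.sum(),np.percentile(S[m],[2,50,98],axis=0).round(4))
m=(S[:,2]>.038)&(S[:,2]<.05)&(S[:,1]<-.3)&(S[:,1]>-.45)&(abs(S[:,0])<.1);print('jar',m.sum(),np.percentile(S[m],[2,50,98],axis=0).round(3) if m.sum() else 0)
"
```

```text
t 2.1 st xyz [ 0.0039 -0.2925  0.1599] F [ 1.1  0.2 -1.5] turn 0.15 gap 0.00038985356781863896
(0.002, -0.295, 0.045) -> [-0.0021 -0.0025  0.1149]
[[0.0, -0.947, -0.32, 0.083], [1.0, 0.0, 0.0, 0.001], [-0.0, -0.32, 0.947, -0.146], [0.0, 0.0, 0.0, 1.0]]
plate 973 [[-0.0337 -0.2606  0.0615]
 [-0.0041 -0.255   0.0637]
 [ 0.0272 -0.2505  0.0652]]
jar 0 0
```

View pics/w1.png

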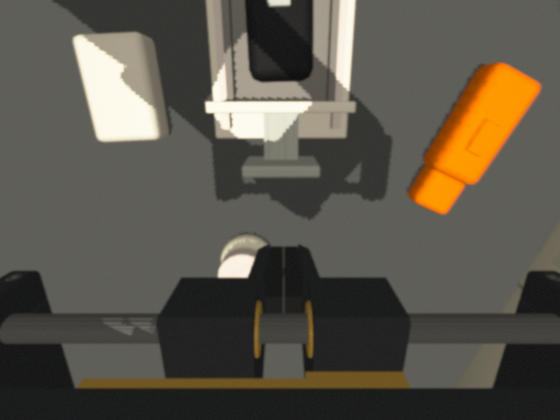

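The wrist view shows the plate at (281,168), the panel at (281,106) and the jar under the fingers at (245,258). The descent lies between the plate and the jar, so I'll lower here.

>>> play_rows --increments '[[[0, 0, -0.005, 0.03, 0], [0, 0, -0.005, 0.06, 0], [0, 0, -0.005, 0.09, 0], [0, 0, -0.005, 0.11, 0], [0, 0, -0.005, 0.115, 0], [0, 0, -0.005, 0.115, 0]]]'

```text
time_s: 2.65
tcp_pos: [0.5741, -0.1334, 0.0424]
tool_rot: [-0.002, 0.606, 0.796, -0.0]
contact_force: [0.0, 0.6, 0.8]
finger_gap: 0.0005
finger_force: 0.0
```

>>> play_rows --increments '[[[0, -0.01, 0, 0, 0], [0, -0.02, 0, 0, 0], [0, -0.03, 0, 0, 0], [0, -0.04, 0, 0, 0], [0, -0.05, 0, 0, 0], [0, -0.06, 0, 0, 0]]]'

```text
time_s: 3.15
tcp_pos: [0.5917, -0.1946, 0.0444]
tool_rot: [0.001, 0.607, 0.795, 0.0]
contact_force: [0.5, -0.0, -0.3]
finger_gap: 0.0003
finger_force: 0.0
```

```bash
python3 -c "
from h import *
go((-.002,-.17,.045))"
```

```text
t 3.15 st xyz [-0.0031 -0.3519  0.0444] F [ 0.5 -0.  -0.3] turn 0.22 gap 0.00032420051157849427
(-0.002, -0.17, 0.045) -> [ 0.1819  0.0018 -0.0007]
```

I misread the sign: tool x is station +y, so that moved 60 mm toward the jar. No force shows on the tool. I'll check whether the jar moved before going on.

Run:
```python
from h import *
c0=pickle.load(open('top.pkl','rb')); c=camera('top'); pickle.dump(c,open('top2.pkl','wb'))
def jar(c):
    g=cv2.cvtColor(c['frame'],cv2.COLOR_BGR2GRAY)[195:226,330:365]; n,l,st,ce=cv2.connectedComponentsWithStats((g>170).astype(np.uint8)); k=1+np.argmax(st[1:,4]); u,v=ce[k]+[330,195]; return st[k].tolist(),ray(c,u,v,.045).round(4)
print(jar(c0),jar(c))
cv2.imwrite('pics/cmp.png',np.vstack([cv2.resize(x['frame'][175:245,250:380],None,fx=4,fy=4,interpolation=cv2.INTER_CUBIC) for x in (c0,c)]))
```

```text
Traceback (most recent call last):
ValueError: attempt to get argmax of an empty sequence
```

The arm hides the jar in the top view. I'll back out along +y, away from the jar, and compare the pictures then.

>>> play_rows --increments '[[[0, 0.01, 0, 0, 0], [0, 0.02, 0, 0, 0], [0, 0.03, 0, 0, 0], [0, 0.04, 0, 0, 0], [0, 0.05, 0, 0, 0], [0, 0.06, 0, 0, 0], [0, 0.06, 0, 0, 0]]]'

```text
time_s: 3.78
tcp_pos: [0.5743, -0.1322, 0.0435]
tool_rot: [-0.001, 0.605, 0.796, 0.0]
contact_force: [0.3, 0.4, 0.4]
finger_gap: 0.0005
finger_force: 0.0
```

Run:
```python
from h import *
go((-.002,-.17,.045))
c0=pickle.load(open('scene.pkl','rb')); c=camera('scene')
def jar(c):
    g=cv2.cvtColor(c['frame'],cv2.COLOR_BGR2GRAY)[245:285,205:250]; n,l,st,ce=cv2.connectedComponentsWithStats((g>150).astype(np.uint8)); k=1+np.argmax(st[1:,4]); u,v=ce[k]+[205,245]; return st[k].tolist(),ray(c,u,v,.045).round(4)
print(jar(c0),jar(c))
cv2.imwrite('pics/cmp.png',np.hstack([cv2.resize(x['frame'][180:290,190:290],None,fx=4,fy=4,interpolation=cv2.INTER_CUBIC) for x in (c0,c)]))
```

```text
t 3.7833 st xyz [-0.0036 -0.2872  0.0435] F [0.3 0.4 0.4] turn 0.38 gap 0.0004725642752144695
(-0.002, -0.17, 0.045) -> [ 0.1172  0.0024 -0.0013]
([9, 7, 23, 26, 421], array([ 0.5751, -0.2361,  0.045 ])) ([9, 7, 23, 26, 424], array([ 0.5752, -0.2361,  0.045 ]))
```

View pics/cmp.png

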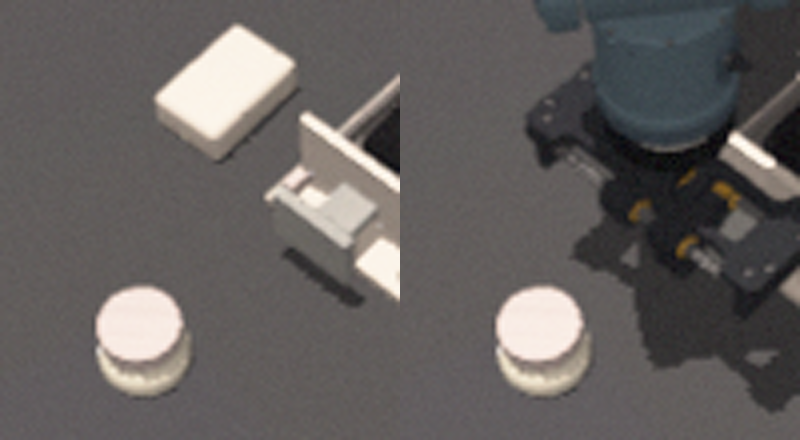

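Side by side, before and after: the jar is at the same spot (140,340 in each half), and its measured position is unchanged. Now I'll push along tool +x.

>>> play_rows --increments '[[[0, 0.006, 0.001, 0, 0], [0, 0.012, 0.002, 0, 0], [0, 0.018, 0.002, 0, 0], [0, 0.026, 0.002, 0, 0], [0, 0.034, 0.002, 0, 0], [0, 0.042, 0.002, 0, 0], [0, 0.05, 0.002, 0, 0], [0, 0.058, 0.002, 0, 0]]]'

```text
time_s: 4.5
tcp_pos: [0.5618, -0.0778, 0.0439]
tool_rot: [0.0, 0.606, 0.795, 0.0]
contact_force: [2.3, -2.2, 0.2]
finger_gap: 0.0002
finger_force: 1.0
```

>>> play_rows --increments '[[[0, 0.008, 0, 0, 0], [0, 0.016, 0, 0, 0], [0, 0.024, 0, 0, 0], [0, 0.032, 0, 0, 0], [0, 0.038, 0, 0, 0], [0, 0.044, 0, 0, 0], [0, 0.05, 0, 0, 0], [0, 0.055, 0, 0, 0]]]'

```text
time_s: 5.17
tcp_pos: [0.547, -0.0249, 0.0437]
tool_rot: [-0.0, 0.606, 0.795, -0.0]
contact_force: [1.3, -1.6, 0.4]
finger_gap: 0.0003
finger_force: 0.9
```

```bash
python3 -c "
from h import *
go((-.002,-.15,.045))"
```

```text
t 5.1667 st xyz [-0.0021 -0.1764  0.0437] F [ 1.3 -1.6  0.4] turn 0.26 gap 0.0003189927446193725
(-0.002, -0.15, 0.045) -> [ 0.0264  0.0002 -0.0013]
```

>>> play_rows --increments '[[[0, 0.003, 0, 0, 0], [0, 0.006, 0, 0, 0], [0, 0.009, 0, 0, 0], [0, 0.012, 0, 0, 0]]]'

```text
time_s: 5.5
tcp_pos: [0.5441, -0.0145, 0.0436]
tool_rot: [0.0, 0.606, 0.795, -0.001]
contact_force: [-0.0, -5.5, -0.4]
finger_gap: 0.0003
finger_force: 2.4
```

>>> play_rows --increments '[[[0, 0.002, 0, 0, 0], [0, 0.004, 0, 0, 0], [0, 0.005, 0, 0, 0]]]'

```text
time_s: 5.75
tcp_pos: [0.5424, -0.0087, 0.0435]
tool_rot: [-0.001, 0.606, 0.795, 0.0]
contact_force: [-0.1, -0.4, -0.2]
finger_gap: 0.0002
finger_force: 0.3
```

>>> play_rows --increments '[[[0, 0.002, 0, 0, 0], [0, 0.003, 0, 0, 0], [0, 0.004, 0, 0, 0]]]'

```text
time_s: 6.0
tcp_pos: [0.5415, -0.0058, 0.0435]
tool_rot: [0.0, 0.606, 0.795, -0.001]
contact_force: [0.5, -8.9, -1.8]
finger_gap: 0.0003
finger_force: 4.2
```

```bash
python3 -c "
from h import *
go((-.002,-.15,.045))"
```

```text
t 6.0 st xyz [-0.0024 -0.1566  0.0435] F [ 0.5 -8.9 -1.8] turn 0.29 gap 0.000299654662267803
(-0.002, -0.15, 0.045) -> [ 0.0066  0.0004 -0.0015]
```

>>> play_rows --increments '[[[0, 0.001, 0, 0, 0], [0, 0.002, 0, 0, 0]]]'

```text
time_s: 6.17
tcp_pos: [0.5415, -0.0057, 0.0436]
tool_rot: [0.002, 0.606, 0.795, -0.001]
contact_force: [1.1, -16.7, -4.8]
finger_gap: 0.0002
finger_force: 8.3
```

>>> play_rows --increments '[[[0, -0.01, 0, 0, 0], [0, -0.03, 0, 0, 0], [0, -0.05, 0, 0, 0], [0, -0.05, 0, -0.03, 0], [0, -0.05, 0, -0.07, 0], [0, -0.05, 0, -0.11, 0], [0, -0.05, 0, -0.15, 0], [0, -0.05, 0, -0.19, 0]]]'

```text
time_s: 6.83
tcp_pos: [0.5538, -0.0513, 0.2354]
tool_rot: [-0.001, 0.606, 0.795, 0.0]
contact_force: [0.3, -0.1, 0.2]
finger_gap: 0.0006
finger_force: 0.0
```

Run:
```python
from h import *
go((.095,0,.235))
c=camera('top'); cv2.imwrite('pics/top3.png',cv2.resize(c['frame'][170:275,165:325],None,fx=4.5,fy=4.5,interpolation=cv2.INTER_CUBIC))
```

```text
t 6.8333 st xyz [-0.0023 -0.2037  0.2354] F [ 0.3 -0.1  0.2] turn 0.26 gap 0.0005561182195418261
(0.095, 0, 0.235) -> [0.2032 0.0982 0.0006]
```

View pics/top3.png

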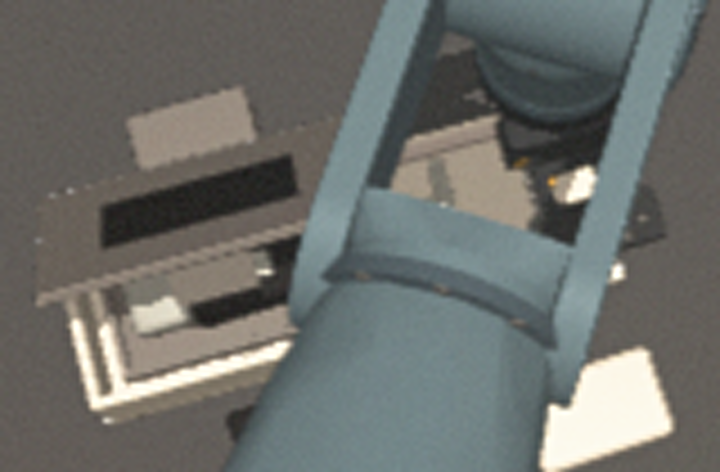

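The carrier is home: the force dropped at the detent, then rose against a hard stop. The shaver lies in the tray at (200,300). Next is the lid, which stands at about 0.9 rad: I'll move above its outer face.

>>> play_rows --increments '[[[0, 0.204, 0.032, -0.01, 0], [0, 0.204, 0.032, -0.01, 0], [0, 0.204, 0.032, -0.01, 0], [0, 0.204, 0.032, -0.01, 0], [0, 0.204, 0.032, -0.01, 0], [0, 0.204, 0.032, -0.01, 0], [0, 0.204, 0.032, 0, 0], [0, 0.204, 0.032, 0.015, 0]]]'

```text
time_s: 7.55
tcp_pos: [0.532, 0.1538, 0.2191]
tool_rot: [0.001, 0.606, 0.796, 0.001]
contact_force: [-0.4, -1.4, -0.2]
finger_gap: 0.0003
finger_force: 0.0
```

```bash
python3 -c "
from h import *
go((.0165,0,.183),(.007,0,.1757),(-.0016,0,.1676))"
```

```text
t 7.55 st xyz [ 3.010e-02 -1.000e-04  2.191e-01] F [-0.4 -1.4 -0.2] turn 0.34 gap 0.00032720142952706306
(0.0165, 0, 0.183) -> [ 0.0002 -0.0137  0.0361]
(0.007, 0, 0.1757) -> [ 0.0002 -0.0232  0.0434]
(-0.0016, 0, 0.1676) -> [ 0.0003 -0.0318  0.0515]
```

>>> play_rows --increments '[[[0, 0, -0.004, 0.012, 0], [0, 0, -0.008, 0.024, 0], [0, 0, -0.0135, 0.036, 0], [0, 0, -0.0185, 0.04, 0], [0, 0, -0.023, 0.0435, 0], [0, 0, -0.0275, 0.0475, 0], [0, 0, -0.032, 0.0515, 0], [0, 0, -0.036, 0.056, 0]]]'

```text
time_s: 8.22
tcp_pos: [0.4966, 0.1437, 0.163]
tool_rot: [0.0, 0.606, 0.795, 0.0]
contact_force: [0.5, 0.1, 1.7]
finger_gap: 0.0004
finger_force: 0.4
```

```bash
python3 -c "
from h import *
go((-.0163,0,.149),(-.0221,0,.1389),(-.0268,0,.128),(-.0305,0,.1167))"
```

```text
t 8.2167 st xyz [-0.0068 -0.0005  0.163 ] F [0.5 0.1 1.7] turn 0.23 gap 0.0004021978375066444
(-0.0163, 0, 0.149) -> [ 0.0006 -0.0095  0.014 ]
(-0.0221, 0, 0.1389) -> [ 0.0006 -0.0153  0.0241]
(-0.0268, 0, 0.128) -> [ 0.0006 -0.02    0.035 ]
(-0.0305, 0, 0.1167) -> [ 0.0007 -0.0237  0.0462]
```

>>> play_rows --increments '[[[0, 0, -0.003, 0.005, 0], [0, 0, -0.006, 0.009, 0], [0, 0, -0.0095, 0.014, 0], [0, 0, -0.0125, 0.019, 0], [0, 0, -0.0155, 0.024, 0], [0, 0, -0.018, 0.0295, 0], [0, 0, -0.02, 0.035, 0], [0, 0, -0.022, 0.04, 0]]]'

```text
time_s: 8.88
tcp_pos: [0.4749, 0.1383, 0.122]
tool_rot: [-0.0, 0.606, 0.795, -0.0]
contact_force: [0.5, 0.1, 0.9]
finger_gap: 0.0008
finger_force: 0.3
```

```bash
python3 -c "
from h import *
go((-.05,0,.1167))
c=camera('scene'); cv2.imwrite('pics/s4.png',cv2.resize(c['frame'][110:260,230:400],None,fx=4,fy=4,interpolation=cv2.INTER_CUBIC))"
```

```text
t 8.8833 st xyz [-2.91e-02 -1.00e-04  1.22e-01] F [0.5 0.1 0.9] turn 0.26 gap 0.0008264761021665702
(-0.05, 0, 0.1167) -> [ 0.0002 -0.0209  0.0053]
```

View pics/s4.png

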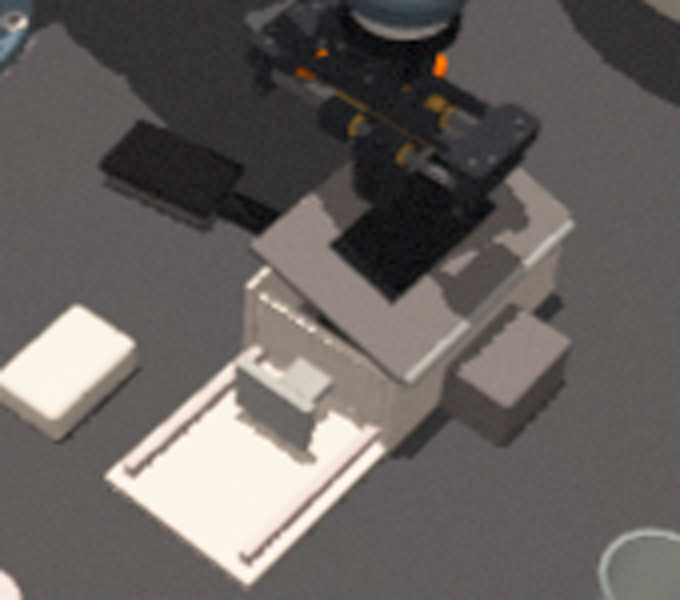

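The lid is nearly down, with the panel closing the mouth at (320,330) and the plate at (280,400). I'll lift off, shift to the front edge and press.

>>> play_rows --increments '[[[0, 0, 0, -0.02, 0], [0, 0, -0.022, -0.02, 0], [0, 0, -0.022, -0.01, 0], [0, 0, -0.022, 0, 0], [0, 0, -0.022, 0.005, 0], [0, 0, -0.022, 0.01, 0], [0, 0, -0.022, 0.013, 0], [0, 0, -0.022, 0.013, 0]]]'

```text
time_s: 9.6
tcp_pos: [0.4537, 0.1325, 0.1084]
tool_rot: [-0.001, 0.606, 0.795, -0.001]
contact_force: [0.4, 0.4, 0.4]
finger_gap: 0.0006
finger_force: 0.0
```

>>> play_rows --increments '[[[0, 0, 0, 0.002, 0], [0, 0, 0, 0.004, 0], [0, 0, 0, 0.005, 0]]]'

```text
time_s: 9.85
tcp_pos: [0.4544, 0.1325, 0.1053]
tool_rot: [0.0, 0.606, 0.795, -0.0]
contact_force: [-4.5, -0.5, 13.4]
finger_gap: 0.0002
finger_force: 6.3
```

>>> play_rows --increments '[[[0, 0, 0, 0.001, 0], [0, 0, 0, 0.002, 0]]]'

```text
time_s: 10.02
tcp_pos: [0.4541, 0.1324, 0.1037]
tool_rot: [-0.0, 0.606, 0.795, -0.0]
contact_force: [-4.4, -1.8, 8.4]
finger_gap: 0.0003
finger_force: 4.3
```

```bash
python3 -c "
from h import *
go((-.055,0,.093))"
```

```text
t 10.0167 st xyz [-0.0507 -0.0004  0.1037] F [-4.4 -1.8  8.4] turn 0.27 gap 0.00032370535618624156
(-0.055, 0, 0.093) -> [ 0.0004 -0.0042  0.0107]
```

>>> play_rows --increments '[[[0, 0, 0, 0.001, 0], [0, 0, 0, 0.002, 0], [0, 0, 0, 0.003, 0]]]'

```text
time_s: 10.27
tcp_pos: [0.4538, 0.1324, 0.1001]
tool_rot: [-0.0, 0.606, 0.795, -0.0]
contact_force: [-2.9, -1.4, 3.6]
finger_gap: 0.0004
finger_force: 1.8
```

>>> play_rows --increments '[[[0, 0, 0, 0.002, 0], [0, 0, 0, 0.004, 0], [0, 0, 0, 0.005, 0]]]'

```text
time_s: 10.52
tcp_pos: [0.4542, 0.1325, 0.0944]
tool_rot: [0.0, 0.606, 0.795, 0.0]
contact_force: [-0.0, 0.1, -0.8]
finger_gap: 0.0005
finger_force: 0.0
```

>>> play_rows --increments '[[[0, 0, 0, 0.001, 0], [0, 0, 0, 0.002, 0]]]'

```text
time_s: 10.68
tcp_pos: [0.4542, 0.1325, 0.0934]
tool_rot: [-0.0, 0.606, 0.795, -0.0]
contact_force: [-7.7, -1.7, 18.8]
finger_gap: 0.0007
finger_force: 9.5
```

Snapped past the catch and onto the stop. I'll retreat and verify.

>>> play_rows --increments '[[[0, 0, 0, -0.03, 0], [0, 0, 0, -0.07, 0], [0, 0, 0, -0.11, 0], [0, 0, -0.03, -0.14, 0], [0, 0.03, -0.06, -0.14, 0], [0, 0.07, -0.08, -0.14, 0], [0, 0.11, -0.09, -0.14, 0], [0, 0.15, -0.1, -0.14, 0]]]'

```text
time_s: 11.35
tcp_pos: [0.3184, 0.2487, 0.2332]
tool_rot: [0.001, 0.607, 0.795, 0.001]
contact_force: [1.0, 0.6, -0.7]
finger_gap: 0.0005
finger_force: 0.0
```

>>> play_rows --increments '[[[0, 0.04, 0, 0, 0], [0, 0.08, 0, 0, 0], [0, 0.12, 0, 0, 0], [0, 0.15, 0, 0, 0], [0, 0.15, 0, 0, 0]]]'

```text
time_s: 11.77
tcp_pos: [0.278, 0.3967, 0.2327]
tool_rot: [-0.001, 0.605, 0.797, 0.001]
contact_force: [-0.0, -0.6, -0.1]
finger_gap: 0.0006
finger_force: 0.0
```

Run:
```python
from h import *
go((0,0,.2))
c=camera('top'); P=pts(c); W=P.reshape(-1,3)-O; S=np.c_[W@SX,W@SY,W[:,2]]
for a,b in ((-.068,-.05),(-.05,-.03),(.045,.065)):
    m=(S[:,0]>a)&(S[:,0]<b)&(abs(S[:,1])<.09)&(S[:,2]>.05)&(S[:,2]<.15); print('lid z',m.sum(),np.median(S[m,2]).round(4))
m=(abs(S[:,0])<.025)&(S[:,1]<-.13)&(S[:,1]>-.17)&(S[:,2]>.06)&(S[:,2]<.082); print('plate y',m.sum(),np.percentile(S[m,1],[5,95]).round(3))
cv2.imwrite('pics/top5.png',c['frame'])
```

```text
t 11.7667 st xyz [-0.1519  0.3006  0.2327] F [-0.  -0.6 -0.1] turn 0.51 gap 0.0006211206231326129
(0, 0, 0.2) -> [-0.302   0.1492  0.0321]
lid z 438 0.0933
lid z 470 0.0936
lid z 434 0.0935
plate y 62 [-0.146 -0.136]
```

View pics/top5.png

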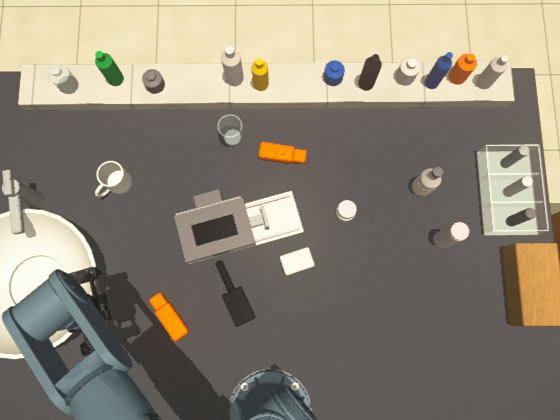

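The lid is flat and shut at (215,230), at z 93.5 mm. The carrier is home (plate at (264,217)), and the bystanders are where they were, with the jar at (346,210).

```bash
python3 -c "
from h import *
print(order.sign_off())"
```

```text
the job is handed in; nothing more can be done
None
```

The job is handed in: the carrier is home, the shaver was in its tray at the last look before the lid closed, the lid is snapped shut, and the toiletries are where they were; one wrong-way move toward the cream jar did not shift it.

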